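# Hang a washed alternator bracket on the drying slide and run it up to the blower

## Task

Put the washed alternator bracket to dry. It lies on its side: first stand it up on its two feet on the cardboard mat or the bench and let go, then take it again by its lug from above and hang it astride the carriage's horizontal bar, with the carriage still well away from the blower (in the first half of its travel). With the bracket let go on the bar, slide the carriage fully home against the stop at the blower and let go; do not drop the bracket, and leave the other tools and parts where they are.

Things in the scene. Friction and masses are not known exactly. Their poses are not given: they have to be found in the camera images.
- bracket: Loose U-shaped aluminium bracket, 0.25 to 0.5 kg: 80 mm wide (y), 40 deep (x), 120 tall (z). Legs 12 thick, 70 long, 56 mm gap between; cross-piece 14 thick on top of them; on its middle a lug 24 wide, 40 deep, 36 high. Origin: between the feet undersides; z towards the lug. Starts lying on one leg's outer face, z level and roughly to +y (within 0.6 rad), origin 40 above the mat.
- lug_mid (a point): Middle of the bracket's lug, 102 mm along the bracket's z from its origin; axes as the bracket's. The bracket's centre of mass is about 61 mm above its feet: let go on its feet tilted about its x by less than 30 degrees, it settles upright. A half turn about z makes no difference.
- mat: Flat cardboard sheet stuck to the bench as a mat, 260 x 260 x 4 mm; origin at the centre of its underside, its top at z = 4 mm.
- slide_base: Fixed base of the drying slide, 150 mm wide (x), 405 mm long (y, -170 to +235), with two guide rods, end blocks and at its -y end the blower: a green box 150 x 90 x 175 mm, its grille face at y = -200 mm. Origin on the bench, under the middle of the bar's travel; yaw within 0.25 rad of 0.
- carriage (a joint): Carriage position along the slide in m: 0 at the end away from the blower, 0.200 against the stop at the blower; grows along the base's -y. Starts between 0 and 0.07. Friction about 2.5 N; stays where it is left. Its aluminium deck is 130 mm (x) by 170 mm (y), top 46 mm above the bench.
- bar_top (a point): Top face of the carriage's square bar, middle of its width, at the best hanging place, 145 mm above the bench. Bar 24 x 24 mm along this point's x, from 71 mm towards the robot (-x, free end) to 64 mm beyond, where an upright no higher than the bar holds it from below. Axes as slide_base's. Hung, the bracket's x lies along the bar, its feet 70 mm below this point, clear of the deck.
- handle_mid (a point): On the axis of the carriage's upright black handle, a 24 mm thick round post from 46 to 131 mm above the bench; this point is 100 mm above the bench, 100 mm from the bar's centre line on the side away from the blower. Axes as slide_base's.
- wrench: Bystander: 180 mm steel wrench lying on the bench.
- screwdriver: Bystander: 190 mm screwdriver with a blue handle, lying on the bench.
- can: Bystander: steel can, 66 mm across, 110 mm tall.
- bearing: Bystander: steel bearing ring, 72 mm across, 22 mm high.

How it is judged:
On the way, in this order (a step that is already met when the one before it is completed fails the run):
1. the bracket stands on its feet on the mat or bench, let go (angle between bracket's own z axis and vertical below 0.1 rad and height (world z) of bracket below 0.012 m and height (world z) of lug_mid above 0.09 m and contact force between each of the arm, the fingers and bracket below 0.05 N and linear speed of bracket below 0.03 m/s), for 0.2 s.
2. the bracket hangs astride the carriage's bar, let go, the carriage in the first half of its travel (x of bracket in the frame of bar_top between -0.068 and 0.08 m and y of bracket in the frame of bar_top between -0.025 and 0.025 m and z of bracket in the frame of bar_top between -0.078 and -0.064 m and angle between bracket's own z axis and vertical below 0.15 rad and contact force between each of the arm, the fingers and bracket below 0.05 N and linear speed of bracket below 0.03 m/s and value of joint carriage below 0.11 m), for 0.2 s.
At the end, for the whole second after the job is handed in: The carriage is home at the blower stop (joint above 0.194 m), at rest; the bracket hangs upright astride the bar (tilt under 0.15 rad, cross-piece on the bar within 8 mm in height, centred within 25 mm across and -68 to +80 mm along the bar from bar_top), at rest and let go (x of bracket in the frame of bar_top between -0.068 and 0.08 m and y of bracket in the frame of bar_top between -0.025 and 0.025 m and z of bracket in the frame of bar_top between -0.078 and -0.064 m and angle between bracket's own z axis and vertical below 0.15 rad and contact force between each of the arm, the fingers and bracket below 0.05 N and linear speed of bracket below 0.03 m/s and value of joint carriage above 0.194 m and velocity of joint carriage below 0.01 m/s); the robot touches nothing.
It fails at once if the bracket is dropped (falls freely by more than about 25 mm) (contact force between each of the fingers, the arm and bracket below 0.01 N and linear speed of bracket above 0.7 m/s).
It fails at once if the combination wrench is moved by more than 30 mm (distance of wrench from where it was at the start of the episode above 0.03 m).
It fails at once if the screwdriver is moved by more than 30 mm (distance of screwdriver from where it was at the start of the episode above 0.03 m).
It fails at once if the can is moved by more than 30 mm (distance of can from where it was at the start of the episode above 0.03 m).
It fails at once if the bearing is moved by more than 30 mm (distance of bearing from where it was at the start of the episode above 0.03 m).
It also fails if it takes over 72 s, if anything falls off the work surface, if the arm or the gripper's body presses on something with over 40 N, if the wrist force passes 120 N, or if a joint passes its speed limit or range.

## Robot

A 6-joint arm with a two-finger parallel gripper is mounted at the origin on the work surface. World frame = base frame: x ahead of the robot, y to its left, z up, the work surface at z = 0. Lengths are in m, angles in rad, forces in N, time in s.
With the tool pointing down it reaches from about 0.425 to 0.95 m from the base axis. Payload 3.5 kg.
Tool frame: the origin (TCP) lies at the very end of the fingers, on their centre line; the grasp point (between the pads) lies grip_depth behind it (grip_depth is the distance from the TCP to the grasp point, in m); y points along the fingers, z is the direction in which the jaws open and shut, and the axes are right-handed (so a half turn about y gives the same grasp; the last joint's range is limited). The gripper opens to 85 mm and grips with 20 to 120 N. Pads are 22 mm wide; open, the fingers measure 114 mm over their backs; the gripper's body (76 mm by 85 mm) begins 54 mm behind the grasp point. The pads swing forward as they close: fully open they stand 13 mm farther back than shut.
Start: joints at [-1.32, 0.286, 1.577, -0, 1.279, -0.15], TCP at [0.263, -0.621, 0.231] pointing down, gripper open.
Joint ranges: [-2.77, 2.77], [-0.9, 2.22], [0.21, 2.48], [-1.53, 4.67], [0.24, 2.81], [-2.84, 2.84]. Speed limits (rad/s): [2.79, 2.79, 3.14, 3.14, 3.14, 3.14].

## Interface

Orientations are given as a unit quaternion [x, y, z, w].
In Python, from cell import read_state, camera, camera_model, close_job, grip_depth gives the robot as it stands.
- The arm moves only by the tool play_rows, never from a script. Its argument "steps" is a list of rows, each an object with "delta_pos": the shift along the tool's x, y, z in m, a list of three; "rotation": the turn, a rotation vector about the tool's x, y, z in degrees, a list of three. A call has 1 to 12 rows; each row shifts and turns the pose as measured when the row begins, along the tool's axes as they then stand; what a row does not reach is not made up. A row lasts 1/10 s, in which the tool goes at most 50 mm and 8.59 degrees, less where a joint would pass 70% of its speed; a pose out of reach is approached as far as the arm can. A call with a gripper value outside its range is refused whole. "gripper" is the gripper's target within -1 to 1 (fully open at 1, half-way at 0, shut at -1), set as the call begins (left out, the last holds). The fingers move at their own pace and stop on an object; the grip force is fixed at half the most. Time passes only in rows, so rows that do not move let the fingers close. It gives the time, the measured TCP pose, the force and the opening at its end, in the units of the state.
- read_state(): the state, without advancing time (a new reading comes with each control period).
- camera(name): name is "scene" or "top" or "wrist"; returns the picture (480x640x3 uint8, red, green, blue); there is no depth.
- camera_model(name): a dict with "intrinsics" (3x3 intrinsics, pixels), "eye" and "rotation" of the camera in the world. Camera axes: x right, y down, z forward; pixel columns grow to the right and rows downward; lengths in m; the calibration is good to about 2 mm. A picture is of the moment at which its call begins: read the wrist's pose just before it. camera_model takes no time and is no camera call; for the wrist camera it gives the pose at the moment of the call.
- close_job(): hands the job in, once; it reports no verdict.
The state is a dict: "time_s": time; "q": joint angles; "qd": joint speeds; "tau": joint torques, N m; "tcp_pos": TCP position; "orientation": TCP orientation; "contact_force": force on the tool from outside, world axes, zero at the start; "ft_torque": the same for the moment, N m; "finger_gap": finger opening in m.
Only numpy, scipy, OpenCV 4.12 (cv2) and the standard library are available. Lean on these libraries where they do the work, as an engineer would, in place of code of your own. Each camera call takes 0.05 s, during which the arm holds its last target. There are 200 camera calls.

## Working session

There is one attempt and no reset: what is moved stays moved. The work goes in short steps, Python scripts to look and compute and a tool call to move; the robot and the scene stay as the last step left them, time stands still between calls to the robot, and variables do not carry over. Pictures are saved under pics/ and viewed, about 8 in all and at most 12, crops included, and the job is handed in when it is done.

Besides the shell and the picture viewer there is one more tool, called after "Emit:" by a JSON object that holds its "op" and its "data". play_rows: Moves the arm, as the interface text tells. Its arguments: {"type":"object","properties":{"steps":{"type":"array","items":{"type":"object","properties":{"delta_pos":{"type":"array","items":{"type":"number"}},"rotation":{"type":"array","items":{"type":"number"}}}}},"gripper":{"type":"number"}},"required":["steps"]}

```bash
mkdir -p pics; ls
python3 - <<'E'
from cell import *
import cv2,numpy as np
s=read_state();print(s);print(grip_depth)
for n in("scene","top","wrist"):
    m=camera_model(n);print(n,np.round(np.array(m["intrinsics"]),1).tolist(),np.round(m["eye"],4),np.round(m["rotation"],4).tolist())
    cv2.imwrite(f"pics/{n}0.png",camera(n)[:,:,::-1])
E
```

```text
pics
{'time_s': 0.0, 'q': array([-1.31997791e+00,  2.87218948e-01,  1.57819244e+00,  4.50974577e-06,
        1.27862230e+00, -1.50018702e-01]), 'qd': array([ 1.38686876e-04,  2.50449780e-04,  1.00021707e-03, -1.04855009e-05,
       -8.70674101e-04, -1.35043240e-03]), 'tau': array([ 4.90108978e-04, -4.05976045e+01, -2.92628288e+01, -6.54450650e-05,
        5.72283650e-03,  3.26886187e-06]), 'tcp_pos': array([ 0.26322632, -0.620833  ,  0.22990331]), 'orientation': array([-0.14081188,  0.69381446, -0.69209042,  0.14072797]), 'contact_force': array([ 0.23569763, -0.89088428, -0.49281616]), 'ft_torque': array([-0.00037611,  0.06354953, -0.01651958]), 'finger_gap': 0.0855946335198197}
0.0187
scene [[496.2, 0.0, 327.4], [0.0, 496.2, 236.7], [0.0, 0.0, 1.0]] [0.8253 0.5366 0.8153] [0.2618, 0.918, -0.286, -0.0835]
top [[453.6, 0.0, 327.7], [0.0, 453.6, 237.0], [0.0, 0.0, 1.0]] [0.4398 0.1576 0.8799] [-0.6265, 0.7727, -0.0792, 0.0645]
wrist [[394.6, 0.0, 326.2], [0.0, 394.6, 240.1], [0.0, 0.0, 1.0]] [ 0.3372 -0.5895  0.3718] [0.8228, -0.5454, -0.0887, 0.1331]
```

View pics/scene0.png

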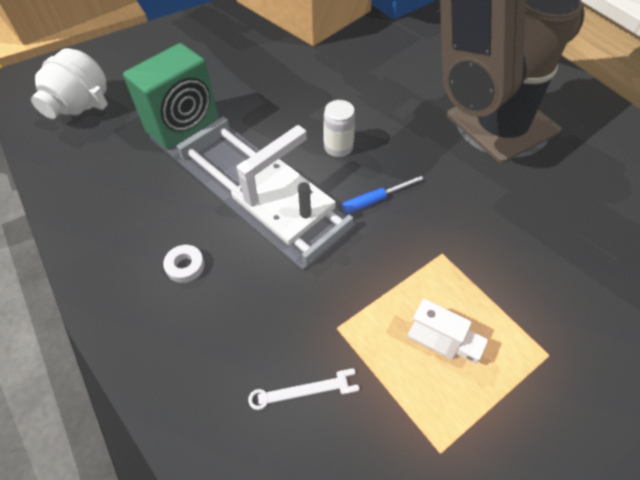

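View pics/top0.png

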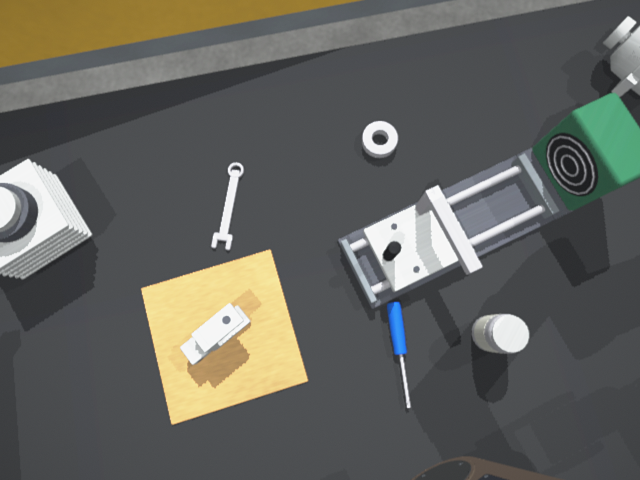

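```bash
cat > h.py <<'E'
import numpy as np,cv2
from scipy.spatial.transform import Rotation as R
from cell import *
def ray(m,uv):
    K=np.array(m["intrinsics"]);uv=np.atleast_2d(np.array(uv,float))
    d=np.c_[uv,np.ones(len(uv))]@np.linalg.inv(K).T
    r=np.array(m["rotation"],float); r=R.from_quat(r) if r.size==4 else R.from_matrix(r)
    d=r.apply(d);return np.array(m["eye"]),d/np.linalg.norm(d,axis=1)[:,None]
def plane(m,uv,z):
    e,d=ray(m,uv);return e+d*((z-e[2])/d[:,2])[:,None]
def tri(ms,uvs):
    A=0;b=0;L=[]
    for m,uv in zip(ms,uvs):
        e,d=ray(m,uv);P=np.eye(3)-np.outer(d[0],d[0]);A=A+P;b=b+P@e;L.append((P,e))
    x=np.linalg.solve(A,b);return x,[round(1000*np.linalg.norm(P@(x-e)),1) for P,e in L]
def quad(mask):
    c=max(cv2.findContours(mask.astype(np.uint8),0,1)[0],key=cv2.contourArea)
    return cv2.boxPoints(cv2.minAreaRect(c)),c
E
python3 - <<'E'
from h import *
S,T=camera_model("scene"),camera_model("top")
si,ti=[cv2.imread(f"pics/{n}0.png") for n in("scene","top")]
np.set_printoptions(precision=4,suppress=True)
for n,m,im in(("scene",S,si),("top",T,ti)):
    h=cv2.cvtColor(im,cv2.COLOR_BGR2HSV)
    mk=cv2.inRange(h,(8,80,90),(30,255,255))
    if n=="scene": mk[:240]=0
    else: mk[:200]=0;mk[:,400:]=0
    mk=cv2.morphologyEx(mk,cv2.MORPH_CLOSE,np.ones((3,3)))
    c=max(cv2.findContours(mk,0,1)[0],key=cv2.contourArea);hull=cv2.convexHull(c)
    q=cv2.approxPolyDP(hull,12,True)[:,0]
    print(n,"mat px",q.tolist(),plane(m,q,.004)[:,:2].tolist())
    # handle: dark inside deck
# handle top : top(396,246) scene(305,186); bar corners
for name,a,b in [("handle top",(305,186),(396,246)),("bar free end top",(300,132),(474,268)),("bar far end top",(247,175),(432,194)),("lug tip",(487,345),(186,354))]:
    print(name,*tri([S,T],[a,b]))
def crop(im,x,y,w,h,k): return cv2.resize(im[y:y+h,x:x+w],None,fx=k,fy=k,interpolation=cv2.INTER_CUBIC)
a=crop(ti,330,170,160,150,2.5);b=crop(si,220,110,160,150,2.5);c=crop(ti,150,280,130,120,2.5);d=crop(si,380,280,130,120,2.5)
o=np.zeros((700,800,3),np.uint8);o[:375,:400]=a;o[:375,400:]=b;o[380:680,:325]=c;o[380:680,400:725]=d
cv2.imwrite("pics/crop.png",cv2.resize(o[:680],(705,600)) if 0 else o[:600])
o2=o[:680];cv2.imwrite("pics/crop.png",cv2.resize(o2,None,fx=.88,fy=.88,interpolation=cv2.INTER_AREA))
E
```

```text
scene mat px [[442, 253], [549, 356], [439, 453], [337, 327]] [[0.3571396471953276, 0.21179956232649105], [0.33548076680019223, 0.47111777545290573], [0.5937198136106644, 0.4928344976657002], [0.6144080947642032, 0.23525413524802102]]
top mat px [[270, 249], [307, 381], [172, 424], [141, 288]] [[0.6175053099742429, 0.23601477132602391], [0.3593199661106642, 0.2140558375677579], [0.3366397231039465, 0.4688402528149031], [0.5938283053280105, 0.4931412130289703]]
handle top [0.5509 0.0189 0.1321] [np.float64(2.7), np.float64(2.7)]
bar free end top [ 0.4896 -0.0994  0.1364] [np.float64(0.1), np.float64(0.1)]
bar far end top [ 0.6269 -0.0638  0.1282] [np.float64(3.2), np.float64(3.2)]
lug tip [0.4498 0.4087 0.0717] [np.float64(4.3), np.float64(4.3)]
```

View pics/crop.png

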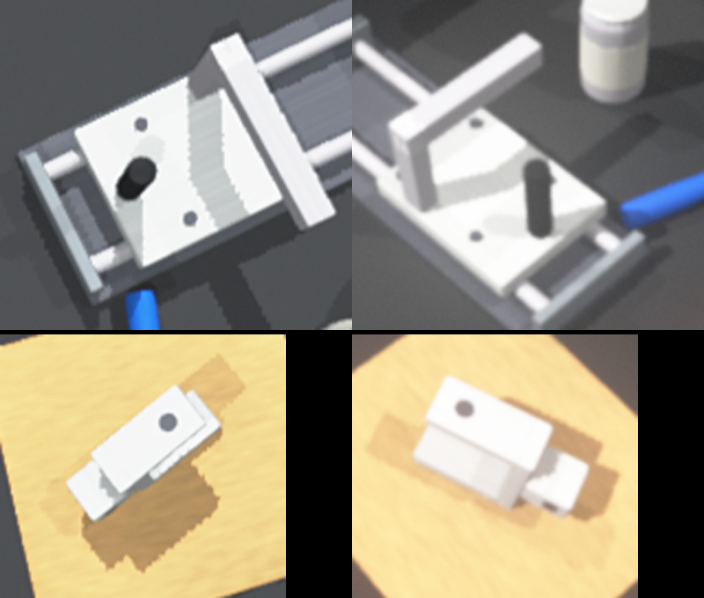

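Run:
```python
from h import *
np.set_printoptions(precision=4,suppress=True)
S,T=camera_model("scene"),camera_model("top")
ft=lambda x,y:(330+x/2.2,170+y/2.2) if y<334 else (150+x/2.2,280+(y-334.4)/2.2)
fs=lambda x,y:(220+(x-352)/2.2,110+y/2.2) if y<334 else (380+(x-352)/2.2,280+(y-334.4)/2.2)
P={}
for n,s,t in [("bar free",(534,41),(321,219)),("bar far",(401,133),(225,39)),("handle top",(538,169),(143,172)),
 ("leg feet a",(449,377),(206,422)),("leg lug a",(553,428),(123,491)),("leg lug b",(519,472),(93,456)),("leg feet b",(427,423),(177,386)),
 ("lug tip a",(587,462),(95,520)),("lug tip b",(565,502),(67,484)),("leg hole",(464,408),(168,422)),("deck hole1",(476,123),(190,218)),("deck hole2",(476,236),(141,124))]:
    x,e=tri([S,T],[fs(*s),ft(*t)]);P[n]=x;print(n,x,e[0])
b=P["bar far"]-P["bar free"];print("bar len",np.linalg.norm(b),"yaw",np.degrees(np.arctan2(b[1],b[0])))
c=sum(P[k] for k in P if k.startswith("leg ") and "hole" not in k)/4
z=(P["leg lug a"]+P["leg lug b"]-P["leg feet a"]-P["leg feet b"])
print("leg centre",c,"z dir deg",np.degrees(np.arctan2(z[1],z[0])),np.linalg.norm(z)/2)
s=read_state();r=R.from_quat(s["orientation"]);print(r.as_matrix())
```

```text
bar free [ 0.4852 -0.0981  0.1446] 1.2
bar far [ 0.6337 -0.0625  0.1452] 2.4
handle top [0.5497 0.0191 0.1283] 0.5
leg feet a [0.4874 0.2975 0.0827] 1.8
leg lug a [0.4486 0.37   0.0818] 2.1
leg lug b [0.4842 0.386  0.0753] 4.1
leg feet b [0.5208 0.3165 0.0745] 1.5
lug tip a [0.4324 0.4    0.0589] 0.5
lug tip b [0.4658 0.4161 0.0594] 1.3
leg hole [0.4942 0.3252 0.0855] 0.5
deck hole1 [ 0.5387 -0.0325  0.1193] 36.6
deck hole2 [ 0.6025 -0.004   0.0475] 0.6
bar len 0.15276696900553297 yaw 13.43976055752862
leg centre [0.4852 0.3425 0.0786] z dir deg 117.98061957533875 0.08035680048638025
[[-0.9208 -0.0005  0.3901]
 [-0.3901  0.0018 -0.9208]
 [-0.0003 -1.     -0.0018]]
```

```bash
cat >> h.py <<'E'
def toolR(jaw_deg,tilt_deg=0):
    "tool z (jaws) level at jaw_deg; tool y down, turned by tilt about tool z"
    c,s=np.cos(np.radians(jaw_deg)),np.sin(np.radians(jaw_deg))
    z=np.array([c,s,0]);y=np.array([0,0,-1.]);M=np.c_[np.cross(y,z),y,z]
    return R.from_matrix(M)*R.from_euler("z",tilt_deg,degrees=True)
def now():
    s=read_state();return np.array(s["tcp_pos"]),R.from_quat(s["orientation"])
def rows(path):
    "path: list of (pos,R); prints rows in the tool's axes"
    for (p,r),(p2,r2) in zip(path,path[1:]):
        d=r.inv().apply(p2-p);w=np.degrees((r.inv()*r2).as_rotvec())
        print(np.round(d,4).tolist(),np.round(w,2).tolist())
def err(p2,r2):
    p,r=now();rows([(p,r),(p2,r2)])
def line(p2,r2,n):
    from scipy.spatial.transform import Slerp
    p,r=now();S=Slerp([0,1],R.concatenate([r,r2]))
    rows([(p+(p2-p)*t,S(t)) for t in np.linspace(0,1,n+1)])
E
python3 - <<'E'
from h import *
# grasp pose
for t in(45,-45):print(t,toolR(27,t).as_matrix()[:,1])
p,r=now();a0=np.arctan2(p[1],p[0]);r0=np.hypot(p[0],p[1]);j0=np.degrees(a0)
pt=np.array([.458,.394,.044]);Rt=toolR(27,-45);Rt=Rt if Rt.as_matrix()[1,1]<0 else toolR(27,45)
y=Rt.as_matrix()[:,1];pre=pt+y*.0187-y*.12;print(pt+y*.0187,pre,np.degrees(np.arctan2(pre[1],pre[0])),np.hypot(*pre[:2]))
a1=np.arctan2(.45,.43);r1=.62
N=24
path=[(np.array([(r0+(r1-r0)*t)*np.cos(a0+(a1-a0)*t),(r0+(r1-r0)*t)*np.sin(a0+(a1-a0)*t),.23+.05*t]),toolR(-67+94*t)) for t in np.linspace(0,1,N+1)]
rows(path[:2]+path[12:14])
E
```

```text
45 [-0.32101976  0.63003676 -0.70710678]
-45 [ 0.32101976 -0.63003676 -0.70710678]
[0.46400307 0.38221831 0.0307771 ] [0.4254807  0.45782272 0.11562992] 47.09693980431749 0.6250083763736856
[-0.0553, -0.0021, -0.0045] [0.0, -3.92, 0.0]
[-0.5059, -0.0229, -0.2801] [0.0, -43.08, 0.0]
[-0.0516, -0.0021, -0.0133] [0.0, -3.92, 0.0]
```

Emit:
{"op": "play_rows", "data": {"steps": [{"delta_pos": [-0.049,-0.003,-0.004],"rotation": [0,-3.9,0]},{"delta_pos": [-0.049,-0.003,-0.005],"rotation": [0,-3.9,0]},{"delta_pos": [-0.049,-0.003,-0.005],"rotation": [0,-3.9,0]},{"delta_pos": [-0.049,-0.003,-0.006],"rotation": [0,-3.9,0]},{"delta_pos": [-0.049,-0.003,-0.006],"rotation": [0,-3.9,0]},{"delta_pos": [-0.049,-0.003,-0.007],"rotation": [0,-3.9,0]},{"delta_pos": [-0.049,-0.003,-0.008],"rotation": [0,-3.9,0]},{"delta_pos": [-0.049,-0.003,-0.008],"rotation": [0,-3.9,0]},{"delta_pos": [-0.049,-0.003,-0.009],"rotation": [0,-3.9,0]},{"delta_pos": [-0.049,-0.003,-0.01],"rotation": [0,-3.9,0]},{"delta_pos": [-0.049,-0.003,-0.011],"rotation": [0,-3.9,0]},{"delta_pos": [-0.049,-0.003,-0.012],"rotation": [0,-3.9,0]}], "gripper": 1}}

```text
time_s: 1.35
tcp_pos: [0.6017, -0.1615, 0.2603]
orientation: [-0.41, 0.579, -0.572, 0.41]
contact_force: [0.4, 0.2, 0.4]
finger_gap: 0.0851
```

Run:
```python
from h import *
cv2.imwrite("pics/w1.png",camera("wrist")[:,:,::-1]);m=camera_model("wrist")
np.save("w1.npy",m,allow_pickle=True)
K=np.array(m["intrinsics"]);r=R.from_quat(m["rotation"])
for n,q in dict(bar=[.554,-.082,.145],free=[.485,-.098,.145],handle=[.55,.019,.13]).items():
    c=r.inv().apply(np.array(q)-m["eye"]);print(n,(K@c/c[2])[:2])
p,q=now();a0=np.arctan2(p[1],p[0]);r0=np.hypot(*p[:2]);a1=np.arctan2(.455,.425);r1=.625;j0=np.degrees(np.arctan2(*q.as_matrix()[1::-1,2]));print(j0,np.degrees(a0))
N=15
path=[(np.array([(r0+(r1-r0)*t)*np.cos(a0+(a1-a0)*t),(r0+(r1-r0)*t)*np.sin(a0+(a1-a0)*t),.26]),toolR(j0+(27-j0)*t)) for t in np.linspace(0,1,N+1)]
rows(path)
```

```text
bar [221.91550517 156.41422781]
free [137.42226125 212.35899714]
handle [156.62304729  -3.72805643]
-18.611435054242353 -14.339402782616098
[-0.0441, 0.0, -0.0047] [0.0, -3.04, 0.0]
[-0.044, 0.0, -0.0055] [0.0, -3.04, 0.0]
[-0.0439, 0.0, -0.0063] [0.0, -3.04, 0.0]
[-0.0438, 0.0, -0.0071] [0.0, -3.04, 0.0]
[-0.0437, 0.0, -0.0079] [0.0, -3.04, 0.0]
[-0.0436, 0.0, -0.0087] [0.0, -3.04, 0.0]
[-0.0434, 0.0, -0.0095] [-0.0, -3.04, -0.0]
[-0.0432, 0.0, -0.0103] [0.0, -3.04, 0.0]
[-0.0431, 0.0, -0.0111] [0.0, -3.04, 0.0]
[-0.0429, 0.0, -0.0119] [0.0, -3.04, 0.0]
[-0.0427, 0.0, -0.0126] [0.0, -3.04, 0.0]
[-0.0424, 0.0, -0.0134] [0.0, -3.04, 0.0]
[-0.0422, 0.0, -0.0142] [0.0, -3.04, 0.0]
[-0.0419, 0.0, -0.015] [0.0, -3.04, 0.0]
[-0.0417, 0.0, -0.0157] [0.0, -3.04, 0.0]
```

View pics/w1.png

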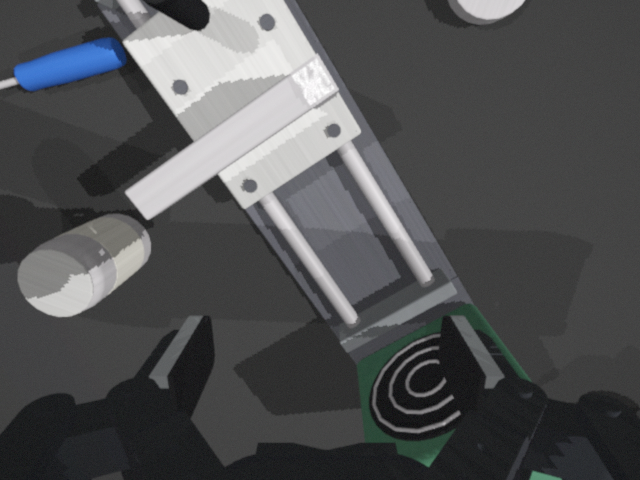

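Run:
```python
from h import *
np.set_printoptions(precision=4,suppress=True)
m=np.load("w1.npy",allow_pickle=True).item();T=camera_model("top");S=camera_model("scene")
q=plane(m,[(125,191),(148,219),(316,55),(338,90)],.145);print(q)
f=q[:2].mean(0);g=q[2:].mean(0);d=g-f;print(np.linalg.norm(d),np.degrees(np.arctan2(d[1],d[0])),np.linalg.norm(q[0]-q[1]))
u=d/np.linalg.norm(d);print("bar_top",f+.071*u,g-.064*u)
for n,w,t in[("free",(136.5,205),(475.9,269.5)),("far",(327,72),(432.3,187.7))]:print(n,*tri([m,T],[w,t]))
print("deck edge yaw",[np.degrees(np.arctan2(*(b-a)[1::-1])) for a,b in [plane(m,[(241,208),(360,129)],.046)]],"rods",[np.degrees(np.arctan2(*(b-a)[1::-1])) for a,b in [plane(m,[(265,200),(350,320)],.03),plane(m,[(345,150),(427,280)],.03)]])
```

```text
[[ 0.4838 -0.0822  0.145 ]
 [ 0.4897 -0.1045  0.145 ]
 [ 0.6311 -0.045   0.145 ]
 [ 0.6375 -0.0679  0.145 ]]
0.15210094692957044 14.043674297207486 0.02300528912541346
bar_top [ 0.5557 -0.0761  0.145 ] [ 0.5722 -0.072   0.145 ]
free [ 0.4869 -0.0953  0.148 ] [np.float64(2.6), np.float64(2.6)]
far [ 0.6326 -0.0584  0.1623] [np.float64(1.7), np.float64(1.7)]
deck edge yaw [np.float64(14.404285772324942)] rods [np.float64(-75.6266492676112), np.float64(-75.26842669081765)]
```

Emit:
{"op": "play_rows", "data": {"steps": [{"delta_pos": [-0.044,0,-0.005],"rotation": [0,-3.1,0]},{"delta_pos": [-0.044,0,-0.006],"rotation": [0,-3.1,0]},{"delta_pos": [-0.044,0,-0.006],"rotation": [0,-3.1,0]},{"delta_pos": [-0.044,0,-0.007],"rotation": [0,-3.1,0]},{"delta_pos": [-0.044,0,-0.008],"rotation": [0,-3.1,0]},{"delta_pos": [-0.044,0,-0.009],"rotation": [0,-3.1,0]},{"delta_pos": [-0.044,0,-0.01],"rotation": [0,-3.1,0]},{"delta_pos": [-0.044,0,-0.01],"rotation": [0,-3.1,0]},{"delta_pos": [-0.044,0,-0.011],"rotation": [0,-3.1,0]},{"delta_pos": [-0.043,0,-0.012],"rotation": [0,-3.1,0]},{"delta_pos": [-0.043,0,-0.013],"rotation": [0,-3.1,0]},{"delta_pos": [-0.043,0,-0.013],"rotation": [0,-3.1,0]}]}}

```text
time_s: 2.6
tcp_pos: [0.4997, 0.3693, 0.2633]
orientation: [-0.577, 0.412, -0.402, 0.58]
contact_force: [0.6, 0.6, 0.1]
finger_gap: 0.0854
```

Run:
```python
from h import *
line(np.array([.4255,.458,.125]),toolR(27,-45),7)
```

```text
[-0.0152, 0.02, -0.0056] [0.44, -0.97, -6.54]
[-0.0175, 0.0181, -0.0055] [0.44, -0.97, -6.54]
[-0.0195, 0.0159, -0.0053] [0.44, -0.97, -6.54]
[-0.0213, 0.0136, -0.005] [0.44, -0.97, -6.54]
[-0.0228, 0.011, -0.0048] [0.44, -0.97, -6.54]
[-0.024, 0.0083, -0.0044] [0.44, -0.97, -6.54]
[-0.0248, 0.0055, -0.0041] [0.44, -0.97, -6.54]
```

Emit:
{"op": "play_rows", "data": {"steps": [{"delta_pos": [-0.015,0.02,-0.006],"rotation": [0.4,-1,-6.5]},{"delta_pos": [-0.018,0.018,-0.005],"rotation": [0.4,-1,-6.5]},{"delta_pos": [-0.02,0.016,-0.005],"rotation": [0.4,-1,-6.5]},{"delta_pos": [-0.021,0.014,-0.005],"rotation": [0.4,-1,-6.5]},{"delta_pos": [-0.023,0.011,-0.005],"rotation": [0.4,-1,-6.5]},{"delta_pos": [-0.024,0.008,-0.004],"rotation": [0.4,-1,-6.5]},{"delta_pos": [-0.025,0.006,-0.004],"rotation": [0.4,-1,-6.5]}]}}

```text
time_s: 3.3
tcp_pos: [0.4264, 0.4646, 0.1269]
orientation: [0.695, -0.099, 0.579, -0.414]
contact_force: [0.5, 0.3, -0.2]
finger_gap: 0.0852
```

Run:
```python
from h import *
print(now()[0],read_state()["q"])
Rt=toolR(27,-45);y=Rt.as_matrix()[:,1]
err(np.array([.4255,.458,.125]),Rt)
line(np.array([.458,.394,.044])+y*.0187-y*.045,Rt,3)
m=camera_model("wrist");cv2.imwrite("pics/w2.png",camera("wrist")[:,:,::-1])
# predicted lug mid and tip px
K=np.array(m["intrinsics"]);r=R.from_quat(m["rotation"])
for q in ([.458,.394,.044],[.4498,.410,.044]):
    c=r.inv().apply(np.array(q)-m["eye"]);print((K@c/c[2])[:2])
```

```text
[0.42643759 0.46455443 0.12691831] [ 0.92749625  0.54221657  1.58649738 -0.72007052  1.46299864  0.70401341]
[0.0024, 0.0052, -0.0039] [-0.89, -0.18, 1.28]
[-0.002, 0.0289, -0.0018] [-0.3, -0.06, 0.43]
[-0.0018, 0.0289, -0.0016] [-0.3, -0.06, 0.43]
[-0.0016, 0.029, -0.0015] [-0.3, -0.06, 0.43]
[319.30837858 226.27526019]
[319.02209005 213.28367284]
```

View pics/w2.png

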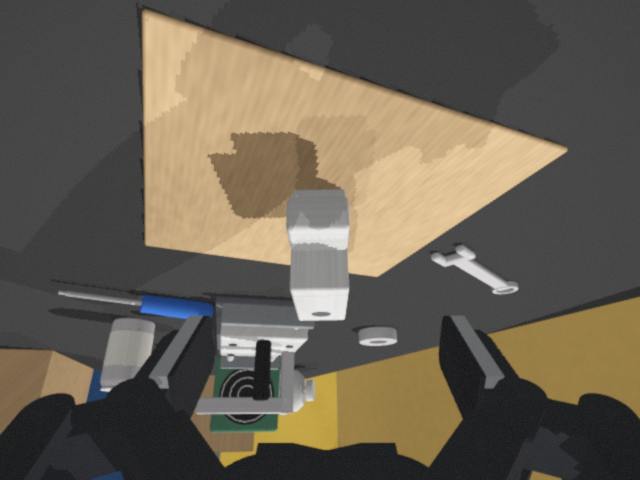

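Emit:
{"op": "play_rows", "data": {"steps": [{"delta_pos": [-0.002,0.029,-0.002],"rotation": [-0.3,0,0.4]},{"delta_pos": [-0.002,0.029,-0.002],"rotation": [-0.3,0,0.4]},{"delta_pos": [-0.002,0.029,-0.001],"rotation": [-0.3,0,0.4]},{"delta_pos": [0,0.02,0],"rotation": [0,0,0]}]}}

```text
time_s: 3.75
tcp_pos: [0.4472, 0.3988, 0.0307]
orientation: [0.706, -0.106, 0.566, -0.413]
contact_force: [-0.1, -0.2, 0.7]
finger_gap: 0.0853
```

Run:
```python
from h import *
print(now()[0],read_state()["contact_force"])
Rt=toolR(27,-45);y=Rt.as_matrix()[:,1]
err(np.array([.459,.392,.044])+y*.0187,Rt)
```

```text
[0.44717293 0.39879271 0.03070807] [-0.07906742 -0.17903248  0.71841586]
[0.0175, 0.0174, 0.0072] [0.31, 1.15, 0.3]
```

Emit:
{"op": "play_rows", "data": {"steps": [{"delta_pos": [0.012,0,0.004],"rotation": [0.2,0.6,0.2]},{"delta_pos": [0.006,0.01,0.004],"rotation": [0.1,0.5,0.1]},{"delta_pos": [0,0.007,0],"rotation": [0,0,0]},{"delta_pos": [0,0,0],"rotation": [0,0,0]}]}}

```text
time_s: 4.15
tcp_pos: [0.4676, 0.3771, 0.0307]
orientation: [0.699, -0.112, 0.572, -0.414]
contact_force: [-0.6, -0.4, -0.2]
finger_gap: 0.0853
```

Run:
```python
from h import *
print(now()[0],read_state()["contact_force"])
Rt=toolR(27,-45);y=Rt.as_matrix()[:,1]
err(np.array([.459,.392,.044])+y*.0187,Rt)
```

```text
[0.46758161 0.37712305 0.0307143 ] [-0.55850354 -0.43335861 -0.23944719]
[-0.0027, -0.0028, -0.0009] [0.23, -0.07, -0.02]
```

Emit:
{"op": "play_rows", "data": {"gripper": -1, "steps": [{"delta_pos": [0,0,0],"rotation": [0,0,0]},{"delta_pos": [0,0,0],"rotation": [0,0,0]},{"delta_pos": [0,0,0],"rotation": [0,0,0]},{"delta_pos": [0,0,0],"rotation": [0,0,0]},{"delta_pos": [0,0,0],"rotation": [0,0,0]},{"delta_pos": [0,0,0],"rotation": [0,0,0]},{"delta_pos": [0,0,0],"rotation": [0,0,0]},{"delta_pos": [0,0,0],"rotation": [0,0,0]}]}}

```text
time_s: 4.95
tcp_pos: [0.4679, 0.3793, 0.0329]
orientation: [0.698, -0.111, 0.573, -0.416]
contact_force: [0.5, -0.8, 0.8]
finger_gap: 0.0393
```

Emit:
{"op": "play_rows", "data": {"steps": [{"delta_pos": [0.014,-0.014,0],"rotation": [0,0,0]},{"delta_pos": [0.018,-0.018,0],"rotation": [0,0,0]},{"delta_pos": [0.018,-0.018,0],"rotation": [0,0,0]},{"delta_pos": [0.018,-0.018,0],"rotation": [0,0,0]},{"delta_pos": [0.01,-0.01,0],"rotation": [0,0,0]}]}}

```text
time_s: 5.45
tcp_pos: [0.4628, 0.3773, 0.135]
orientation: [0.702, -0.116, 0.566, -0.415]
contact_force: [-0.2, 0.0, -4.1]
finger_gap: 0.0394
```

Run:
```python
from h import *
s=read_state();print(now()[0],s["contact_force"],s["ft_torque"],s["finger_gap"])
m=camera_model("wrist");cv2.imwrite("pics/w3.png",camera("wrist")[:,:,::-1])
p,r=now();g=p-r.as_matrix()[:,1]*.0187;g2=np.array([.458,.375,.15]);print(g)
path=[]
for t in np.linspace(0,1,14):
    q=toolR(27,-45+90*t);path.append((g+(g2-g)*t+q.as_matrix()[:,1]*.0187,q))
rows(path)
```

```text
[0.46279181 0.37731154 0.13502523] [-0.20723904  0.02381031 -4.0696999 ] [0.74548396 0.37649709 0.026398  ] 0.039396517330567676
[0.45767585 0.3895317  0.15043077]
[-0.0016, 0.0006, -0.0005] [0.0, -0.0, 6.92]
[-0.0015, 0.0005, -0.0005] [0.0, 0.0, 6.92]
[-0.0014, 0.0004, -0.0005] [-0.0, -0.0, 6.92]
[-0.0013, 0.0003, -0.0005] [0.0, -0.0, 6.92]
[-0.0013, 0.0002, -0.0005] [0.0, 0.0, 6.92]
[-0.0013, 0.0001, -0.0005] [0.0, 0.0, 6.92]
[-0.0013, -0.0, -0.0005] [-0.0, 0.0, 6.92]
[-0.0012, -0.0002, -0.0005] [-0.0, -0.0, 6.92]
[-0.0013, -0.0003, -0.0005] [0.0, -0.0, 6.92]
[-0.0013, -0.0004, -0.0005] [0.0, 0.0, 6.92]
[-0.0013, -0.0005, -0.0005] [-0.0, 0.0, 6.92]
[-0.0014, -0.0006, -0.0005] [0.0, -0.0, 6.92]
[-0.0014, -0.0007, -0.0005] [0.0, 0.0, 6.92]
```

Emit:
{"op": "play_rows", "data": {"steps": [{"delta_pos": [-0.001,0,0],"rotation": [0,0,7]},{"delta_pos": [-0.001,0,0],"rotation": [0,0,7]},{"delta_pos": [-0.001,0,-0.001],"rotation": [0,0,7]},{"delta_pos": [-0.001,0,0],"rotation": [0,0,7]},{"delta_pos": [-0.001,0,-0.001],"rotation": [0,0,7]},{"delta_pos": [-0.001,0,0],"rotation": [0,0,7]},{"delta_pos": [-0.001,0,-0.001],"rotation": [0,0,7]},{"delta_pos": [-0.001,0,0],"rotation": [0,0,7]},{"delta_pos": [-0.001,0,-0.001],"rotation": [0,0,7]},{"delta_pos": [-0.001,0,0],"rotation": [0,0,7]},{"delta_pos": [-0.001,-0.001,-0.001],"rotation": [0,0,7]},{"delta_pos": [-0.001,-0.001,0],"rotation": [0,0,7]}]}}

```text
time_s: 6.7
tcp_pos: [0.4438, 0.3817, 0.1215]
orientation: [-0.435, 0.571, -0.122, 0.685]
contact_force: [0.4, -0.7, -4.2]
finger_gap: 0.0393
```

Run:
```python
from h import *
s=read_state();print(now()[0],s["contact_force"],s["finger_gap"],s["q"])
Rt=toolR(27,45);y=Rt.as_matrix()[:,1]
err(np.array([.46,.375,.15])+y*.0187,Rt)
a,b=camera("scene"),camera("wrist")
o=np.hstack([cv2.resize(a[180:480,300:640],None,fx=1.2,fy=1.2),cv2.resize(b,(480,360))])
cv2.imwrite("pics/c4.png",cv2.resize(o[:,:,::-1],(800,int(800*o.shape[0]/o.shape[1]))))
```

```text
[0.44384806 0.3816867  0.12150228] [ 0.42290778 -0.74175397 -4.17024116] 0.03931258997876677 [ 0.24308636  0.27944087  1.93719935  0.75400109  1.26475504 -0.5831986 ]
[-0.0105, -0.0116, 0.0109] [1.44, -1.12, 2.46]
```

View pics/c4.png

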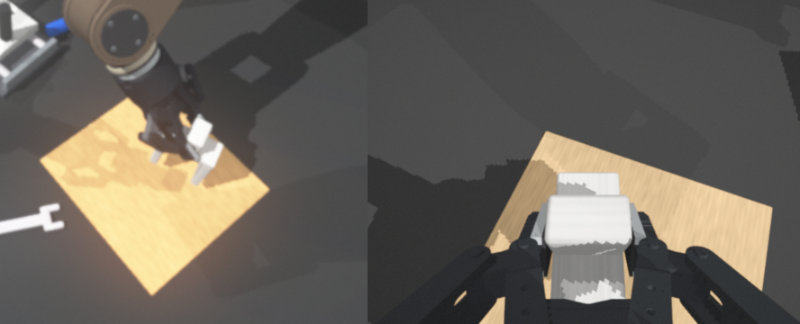

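Run:
```python
from h import *
a=cv2.imread("pics/w3.png");b=camera("wrist")[:,:,::-1];c=camera("scene")[220:400,400:560,::-1]
o=np.hstack([a[200:480,150:500],b[200:480,150:500]])
c=cv2.resize(c,(300,280));o=np.hstack([o,c]);cv2.imwrite("pics/c5.png",cv2.resize(o,(800,int(800*o.shape[0]/o.shape[1]))))
```

```text
(no output)
```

View pics/c5.png

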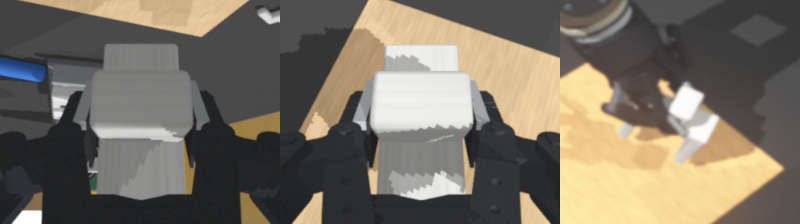

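Run:
```python
from h import *
m=camera_model("wrist");p,r=now();K=np.array(m["intrinsics"]);c=R.from_quat(m["rotation"])
M=r.as_matrix();print("cam in tool",r.inv().apply(np.array(m["eye"])-p), "cam axes in tool",(r.inv()*c).as_matrix().round(2).tolist())
def px(q):
    k=c.inv().apply(q-m["eye"]);return np.round((K@k.T/k.T[2])[:2].T,0).tolist()
print("tool tilt from down",np.degrees(np.arccos(-M[2,1])))
for slip in(-30,-15,0,15,30):
    # bracket axes in tool at ideal 45deg grip: bx=tz ; bz = direction opposite approach turned
    up=r.apply(R.from_euler("z",slip,degrees=True).apply([-.7071,-.7071,0])) # candidate bz
    bx=M[:,2];by=np.cross(up,bx);g=p-M[:,1]*.0187
    o=g-.1*up
    print(slip,up.round(2),[px(np.array([o+up*z+by*y+bx*x for x in(-.02,.02)])) for y,z in((-.012,.12),(.012,.12),(-.04,.084),(.04,.084),(-.04,0),(.04,0))])
```

```text
cam in tool [-0.08099986 -0.1416311  -0.00083775] cam axes in tool [[0.0, 0.95, 0.32], [-0.0, -0.32, 0.95], [1.0, -0.0, 0.0]]
tool tilt from down 42.246087576202164
-30 [-0.22  0.49  0.84] [[[264.0, 330.0], [394.0, 330.0]], [[272.0, 281.0], [384.0, 280.0]], [[262.0, 485.0], [396.0, 485.0]], [[285.0, 302.0], [371.0, 302.0]], [[280.0, 584.0], [376.0, 584.0]], [[293.0, 409.0], [362.0, 409.0]]]
-15 [-0.11  0.29  0.95] [[[263.0, 351.0], [395.0, 351.0]], [[270.0, 285.0], [387.0, 285.0]], [[267.0, 482.0], [390.0, 482.0]], [[284.0, 280.0], [371.0, 280.0]], [[287.0, 517.0], [369.0, 517.0]], [[295.0, 360.0], [360.0, 360.0]]]
0 [0.01 0.06 1.  ] [[[263.0, 371.0], [395.0, 371.0]], [[268.0, 295.0], [389.0, 295.0]], [[272.0, 470.0], [385.0, 470.0]], [[283.0, 261.0], [373.0, 261.0]], [[291.0, 458.0], [365.0, 458.0]], [[296.0, 314.0], [359.0, 314.0]]]
15 [ 0.13 -0.17  0.98] [[[263.0, 390.0], [394.0, 389.0]], [[266.0, 310.0], [392.0, 310.0]], [[276.0, 451.0], [381.0, 451.0]], [[280.0, 244.0], [375.0, 244.0]], [[294.0, 405.0], [361.0, 405.0]], [[296.0, 270.0], [359.0, 269.0]]]
30 [ 0.24 -0.39  0.89] [[[265.0, 404.0], [393.0, 403.0]], [[264.0, 328.0], [394.0, 328.0]], [[279.0, 429.0], [377.0, 428.0]], [[277.0, 232.0], [379.0, 232.0]], [[295.0, 356.0], [360.0, 356.0]], [[294.0, 226.0], [360.0, 226.0]]]
```

Emit:
{"op": "play_rows", "data": {"steps": [{"delta_pos": [0.003,0.001,0.005],"rotation": [1.4,-1,2.5]},{"delta_pos": [0.006,0.006,0.005],"rotation": [0.4,-0.3,0.5]},{"delta_pos": [0.005,0.005,0],"rotation": [0,0,0]},{"delta_pos": [0,0,0],"rotation": [0,0,0]}]}}

```text
time_s: 7.3
tcp_pos: [0.4531, 0.3875, 0.1026]
orientation: [-0.416, 0.568, -0.112, 0.701]
contact_force: [0.2, 0.4, -4.7]
finger_gap: 0.0387
```

Run:
```python
from h import *
s=read_state();p,r=now();print(p,s["contact_force"],(p-r.as_matrix()[:,1]*.0187))
Rt=toolR(27,45);y=Rt.as_matrix()[:,1]
err(np.array([.46,.375,.108])+y*.0187,Rt)
```

```text
[0.4531039  0.38747602 0.10261023] [ 0.23082172  0.37937895 -4.72612817] [0.4590171  0.37572336 0.1158993 ]
[0.0062, 0.0048, 0.0004] [-0.2, 0.48, 0.29]
```

Lower gently in small steps.

Emit:
{"op": "play_rows", "data": {"steps": [{"delta_pos": [0.003,0.003,0],"rotation": [0,0,0]},{"delta_pos": [0.002,0.002,0],"rotation": [0,0,0]},{"delta_pos": [0,0,0],"rotation": [0,0,0]}]}}

```text
time_s: 7.6
tcp_pos: [0.4527, 0.3885, 0.0954]
orientation: [-0.417, 0.567, -0.111, 0.701]
contact_force: [-0.2, 0.6, -3.7]
finger_gap: 0.0394
```

Run:
```python
from h import *
s=read_state();p,r=now();print(p,s["contact_force"],(p-r.as_matrix()[:,1]*.0187))
```

```text
[0.45268318 0.38854643 0.09540438] [-0.15967283  0.58537007 -3.73145563] [0.45860986 0.37682819 0.10871781]
```

Emit:
{"op": "play_rows", "data": {"steps": [{"delta_pos": [0.002,0.002,0],"rotation": [0,0,0]},{"delta_pos": [0.001,0.001,0],"rotation": [0,0,0]},{"delta_pos": [0,0,0],"rotation": [0,0,0]}]}}

```text
time_s: 7.9
tcp_pos: [0.4529, 0.3886, 0.0912]
orientation: [-0.417, 0.567, -0.112, 0.702]
contact_force: [1.0, -1.1, -3.8]
finger_gap: 0.0389
```

Emit:
{"op": "play_rows", "data": {"steps": [{"delta_pos": [0.0015,0.0015,0],"rotation": [0,0,0]},{"delta_pos": [0.001,0.001,0],"rotation": [0,0,0]},{"delta_pos": [0,0,0],"rotation": [0,0,0]}]}}

```text
time_s: 8.2
tcp_pos: [0.4532, 0.3885, 0.0875]
orientation: [-0.417, 0.567, -0.112, 0.702]
contact_force: [-0.6, 0.3, -3.9]
finger_gap: 0.0392
```

Emit:
{"op": "play_rows", "data": {"steps": [{"delta_pos": [0.0015,0.0015,0],"rotation": [0,0,0]},{"delta_pos": [0,0,0],"rotation": [0,0,0]}]}}

```text
time_s: 8.4
tcp_pos: [0.4539, 0.3886, 0.087]
orientation: [-0.417, 0.567, -0.111, 0.702]
contact_force: [0.5, 0.1, -3.5]
finger_gap: 0.039
```

Emit:
{"op": "play_rows", "data": {"steps": [{"delta_pos": [0.0012,0.0012,0],"rotation": [0,0,0]},{"delta_pos": [0,0,0],"rotation": [0,0,0]}]}}

```text
time_s: 8.6
tcp_pos: [0.4544, 0.3887, 0.0868]
orientation: [-0.416, 0.567, -0.11, 0.702]
contact_force: [0.5, -0.2, -3.9]
finger_gap: 0.0394
```

Emit:
{"op": "play_rows", "data": {"steps": [{"delta_pos": [0.0015,0.0015,0],"rotation": [0,0,0]},{"delta_pos": [0.0015,0.0015,0],"rotation": [0,0,0]},{"delta_pos": [0,0,0],"rotation": [0,0,0]}]}}

```text
time_s: 8.9
tcp_pos: [0.4551, 0.3888, 0.0867]
orientation: [-0.416, 0.567, -0.107, 0.703]
contact_force: [-0.1, 0.2, -3.6]
finger_gap: 0.0393
```

Run:
```python
from h import *
s=read_state();p,r=now();print(p,s["contact_force"],s["ft_torque"],(p-r.as_matrix()[:,1]*.0187))
a,b=camera("wrist"),camera("scene")
o=np.hstack([a[180:480,150:500],cv2.resize(b[240:400,400:560],(300,300))]);cv2.imwrite("pics/c6.png",o[:,:,::-1])
```

```text
[0.45507429 0.3887842  0.08672432] [-0.09558124  0.2479845  -3.63362163] [-0.72218569 -0.34330288  0.00240194] [0.46106772 0.37698084 0.09993225]
```

Run:
```python
from h import *
print(read_state()["q"]); p,r=now(); M=r.as_matrix(); print(M.round(3)); print(np.hypot(*p[:2]))
```

```text
[ 0.23438739  0.36079914  1.92769308  0.82132652  1.22348802 -0.69390181]
[[ 0.334 -0.32   0.886]
 [-0.622  0.631  0.463]
 [-0.708 -0.706  0.012]]
0.5986362957090735
```

View pics/c6.png

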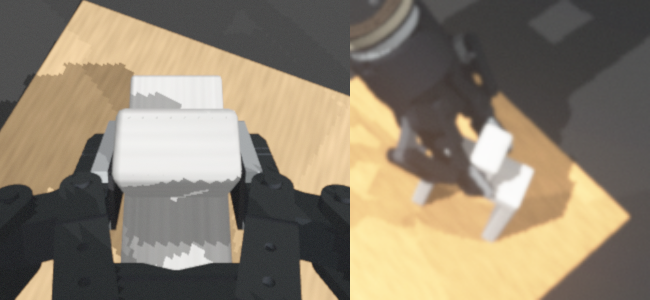

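Emit:
{"op": "play_rows", "data": {"steps": [{"delta_pos": [0.002,0.002,0],"rotation": [0,0,0]},{"delta_pos": [0.002,0.002,0],"rotation": [0,0,0]},{"delta_pos": [0.002,0.002,0],"rotation": [0,0,0]}]}}

```text
time_s: 9.3
tcp_pos: [0.4557, 0.3893, 0.0866]
orientation: [-0.415, 0.569, -0.101, 0.703]
contact_force: [-4.7, -6.9, 13.9]
finger_gap: 0.0394
```

Emit:
{"op": "play_rows", "data": {"gripper": 1, "steps": [{"delta_pos": [0,0,0],"rotation": [0,0,0]},{"delta_pos": [0,0,0],"rotation": [0,0,0]},{"delta_pos": [0,0,0],"rotation": [0,0,0]},{"delta_pos": [0,0,0],"rotation": [0,0,0]},{"delta_pos": [0,0,0],"rotation": [0,0,0]},{"delta_pos": [0,0,0],"rotation": [0,0,0]},{"delta_pos": [0,0,0],"rotation": [0,0,0]},{"delta_pos": [0,0,0],"rotation": [0,0,0]}]}}

```text
time_s: 10.1
tcp_pos: [0.4562, 0.3908, 0.0865]
orientation: [-0.413, 0.569, -0.102, 0.704]
contact_force: [0.9, -0.3, -0.3]
finger_gap: 0.0853
```

Emit:
{"op": "play_rows", "data": {"steps": [{"delta_pos": [0,-0.02,0],"rotation": [0,0,0]},{"delta_pos": [0,-0.03,0],"rotation": [0,0,0]},{"delta_pos": [0,-0.04,0],"rotation": [0,0,0]},{"delta_pos": [0,-0.04,0],"rotation": [0,0,0]},{"delta_pos": [0,-0.02,0],"rotation": [0,0,0]},{"delta_pos": [0,0,0],"rotation": [0,0,0]}]}}

```text
time_s: 10.7
tcp_pos: [0.5052, 0.2921, 0.1929]
orientation: [-0.415, 0.57, -0.101, 0.702]
contact_force: [-0.1, 0.6, -0.5]
finger_gap: 0.0852
```

Run:
```python
from h import *
print(now()[0])
a=camera("scene");b=camera("top")
cv2.imwrite("pics/scene7.png",a[:,:,::-1]);cv2.imwrite("pics/top7.png",b[:,:,::-1])
o=np.hstack([cv2.resize(a[260:410,400:550],(400,400),interpolation=2),cv2.resize(b[260:410,130:280],(400,400),interpolation=2)]);cv2.imwrite("pics/c7.png",o[:,:,::-1])
line(np.array([.46,.376,.26]),toolR(27,0),7)
```

```text
[0.50523978 0.29207811 0.19293438]
[-0.0164, 0.0027, 0.0001] [0.04, 0.14, -6.56]
[-0.0166, 0.0008, 0.0001] [0.04, 0.14, -6.56]
[-0.0166, -0.0011, 0.0001] [0.04, 0.14, -6.56]
[-0.0163, -0.003, 0.0] [0.04, 0.14, -6.56]
[-0.0159, -0.0048, -0.0] [0.04, 0.14, -6.56]
[-0.0152, -0.0066, -0.0001] [0.04, 0.14, -6.56]
[-0.0144, -0.0083, -0.0001] [0.04, 0.14, -6.56]
```

View pics/c7.png

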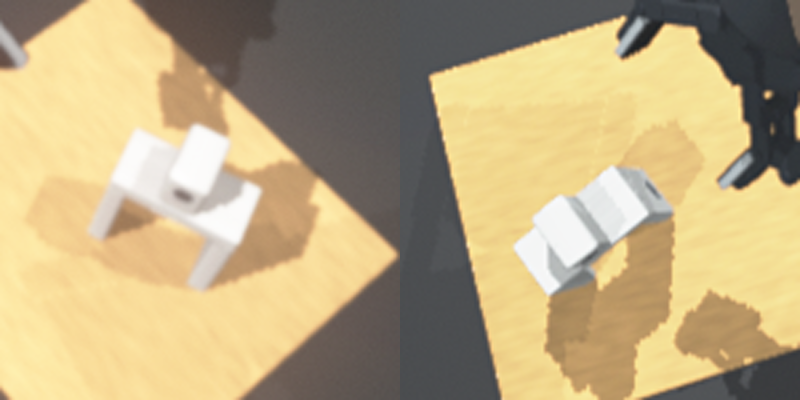

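Run:
```python
from h import *
np.set_printoptions(precision=4,suppress=True)
S,T=camera_model("scene"),camera_model("top");k=150/400
fs=lambda x,y:(400+x*k,260+y*k); ft=lambda x,y:(130+(x-400)*k,260+y*k)
print(tri([S,T],[fs(200,157),ft(570,229)]),plane(S,[fs(200,157)],.124),plane(T,[ft(570,229)],.124))
L=plane(T,[ft(515,245),ft(553,293),ft(617,166),ft(672,210)],.088);print(L)
d=L[2:].mean(0)-L[:2].mean(0);print("y dir",np.degrees(np.arctan2(d[1],d[0])),np.linalg.norm(d),L.mean(0))
L=plane(S,[fs(140,130),fs(110,185),fs(262,188),fs(240,245)],.088);print(L)
d=L[:2].mean(0)-L[2:].mean(0);print("y dir",np.degrees(np.arctan2(d[1],d[0])),np.linalg.norm(d),L.mean(0))
```

```text
(array([0.4605, 0.3774, 0.122 ]), [np.float64(2.1), np.float64(2.1)]) [[0.4599 0.3792 0.124 ]] [[0.4618 0.3752 0.124 ]]
[[0.4603 0.4212 0.088 ]
 [0.4262 0.4018 0.088 ]
 [0.4957 0.3501 0.088 ]
 [0.4611 0.32   0.088 ]]
y dir -65.3109383053943 0.08414521844743082 [0.4608 0.3733 0.088 ]
[[0.4599 0.3382 0.088 ]
 [0.4984 0.3567 0.088 ]
 [0.4231 0.4056 0.088 ]
 [0.4585 0.4253 0.088 ]]
y dir -60.575522491972016 0.07807974753777872 [0.46   0.3814 0.088 ]
```

Emit:
{"op": "play_rows", "data": {"steps": [{"delta_pos": [-0.016,-0.005,0],"rotation": [0,0,-6.6]},{"delta_pos": [-0.016,-0.005,0],"rotation": [0,0,-6.6]},{"delta_pos": [-0.016,-0.005,0],"rotation": [0,0,-6.6]},{"delta_pos": [-0.016,-0.005,0],"rotation": [0,0,-6.6]},{"delta_pos": [-0.016,-0.006,0],"rotation": [0,0,-6.6]},{"delta_pos": [-0.015,-0.007,0],"rotation": [0,0,-6.6]},{"delta_pos": [-0.015,-0.008,0],"rotation": [0,0,-6.6]},{"delta_pos": [0,0,0],"rotation": [0,0,0]}]}}

```text
time_s: 11.6
tcp_pos: [0.4535, 0.371, 0.2607]
orientation: [0.618, -0.357, 0.367, -0.596]
contact_force: [-0.7, 0.5, 0.8]
finger_gap: 0.0854
```

Run:
```python
from h import *
Rt=toolR(27,0)
err(np.array([.4605,.377,.25]),Rt); print(read_state()["q"])
line(np.array([.4605,.377,.16]),Rt,4)
```

```text
[-0.0022, 0.0105, 0.0092] [1.11, 1.36, 1.63]
[ 0.52455695  0.0835767   1.75593441 -0.02853683  1.32270837  0.03683105]
[-0.0012, 0.0251, 0.0027] [0.28, 0.34, 0.41]
[-0.001, 0.0251, 0.0026] [0.28, 0.34, 0.41]
[-0.0009, 0.0252, 0.0025] [0.28, 0.34, 0.41]
[-0.0007, 0.0252, 0.0024] [0.28, 0.34, 0.41]
```

Emit:
{"op": "play_rows", "data": {"steps": [{"delta_pos": [-0.001,0.02,0.004],"rotation": [0.5,0.5,0.6]},{"delta_pos": [-0.001,0.025,0.004],"rotation": [0.4,0.4,0.5]},{"delta_pos": [-0.001,0.025,0.002],"rotation": [0.2,0.4,0.5]},{"delta_pos": [0,0.02,0.001],"rotation": [0,0,0]},{"delta_pos": [0,0,0],"rotation": [0,0,0]}]}}

```text
time_s: 12.1
tcp_pos: [0.454, 0.3795, 0.1589]
orientation: [0.608, -0.37, 0.362, -0.602]
contact_force: [-0.5, -0.0, -0.6]
finger_gap: 0.0851
```

Run:
```python
from h import *
Rt=toolR(27,0);print(now()[0])
err(np.array([.4605,.377,.092]),Rt)
```

```text
[0.4539824  0.37954034 0.15886032]
[0.0056, 0.0668, 0.0054] [0.72, 0.61, -0.28]
```

Emit:
{"op": "play_rows", "data": {"steps": [{"delta_pos": [0.006,0.005,0.005],"rotation": [0.7,0.6,-0.3]},{"delta_pos": [0,0.02,0.001],"rotation": [0,0,0]},{"delta_pos": [0,0.02,0],"rotation": [0,0,0]},{"delta_pos": [0,0.012,0],"rotation": [0,0,0]},{"delta_pos": [0,0,0],"rotation": [0,0,0]}]}}

```text
time_s: 12.6
tcp_pos: [0.4638, 0.3765, 0.1005]
orientation: [-0.602, 0.369, -0.37, 0.604]
contact_force: [-0.9, -0.5, -0.0]
finger_gap: 0.0856
```

Run:
```python
from h import *
Rt=toolR(27,0);print(now()[0],read_state()["contact_force"])
err(np.array([.4605,.377,.092]),Rt)
```

```text
[0.46380945 0.37646815 0.10045157] [-0.92467604 -0.45793346 -0.0498769 ]
[-0.002, 0.0084, -0.0027] [-0.17, -0.07, -0.0]
```

Emit:
{"op": "play_rows", "data": {"steps": [{"delta_pos": [-0.002,0.005,-0.0025],"rotation": [0,0,0]},{"delta_pos": [0,0.002,0],"rotation": [0,0,0]},{"delta_pos": [0,0,0],"rotation": [0,0,0]}]}}

```text
time_s: 12.9
tcp_pos: [0.4621, 0.3778, 0.0955]
orientation: [-0.6, 0.369, -0.371, 0.605]
contact_force: [-0.5, 0.4, 0.5]
finger_gap: 0.0853
```

Emit:
{"op": "play_rows", "data": {"gripper": -1, "steps": [{"delta_pos": [0,0,0],"rotation": [0,0,0]},{"delta_pos": [0,0,0],"rotation": [0,0,0]},{"delta_pos": [0,0,0],"rotation": [0,0,0]},{"delta_pos": [0,0,0],"rotation": [0,0,0]},{"delta_pos": [0,0,0],"rotation": [0,0,0]},{"delta_pos": [0,0,0],"rotation": [0,0,0]},{"delta_pos": [0,0,0],"rotation": [0,0,0]},{"delta_pos": [0,0,0],"rotation": [0,0,0]}]}}

```text
time_s: 13.7
tcp_pos: [0.4631, 0.3785, 0.0978]
orientation: [-0.599, 0.368, -0.372, 0.606]
contact_force: [-0.9, 0.1, 0.6]
finger_gap: 0.0393
```

Run:
```python
from h import *
s=read_state();p,r=now();print(p,r.as_matrix().round(3).tolist(),s["contact_force"],s["finger_gap"])
# after lift straight to z=.24 then carry to bar_top
```

```text
[0.46306458 0.37854119 0.0977911 ] [[0.453, 0.01, 0.891], [-0.892, 0.005, 0.453], [-0.0, -1.0, 0.011]] [-0.916583    0.09863079  0.57108349] 0.03930218321131979
```

Emit:
{"op": "play_rows", "data": {"steps": [{"delta_pos": [0,-0.01,0],"rotation": [0,0,0]},{"delta_pos": [0,-0.025,0],"rotation": [0,0,0]},{"delta_pos": [0,-0.035,0],"rotation": [0,0,0]},{"delta_pos": [0,-0.035,0],"rotation": [0,0,0]},{"delta_pos": [0,-0.035,0],"rotation": [0,0,0]},{"delta_pos": [0,-0.035,0],"rotation": [0,0,0]},{"delta_pos": [0,-0.02,0],"rotation": [0,0,0]}]}}

```text
time_s: 14.4
tcp_pos: [0.4557, 0.3744, 0.2891]
orientation: [0.607, -0.372, 0.367, -0.598]
contact_force: [0.2, -0.1, -3.0]
finger_gap: 0.0392
```

Run:
```python
from h import *
s=read_state();print(now()[0],s["contact_force"],s["finger_gap"])
line(np.array([.5545,-.075,.282]),toolR(14.2,0),12)
```

```text
[0.45567362 0.37438846 0.28906489] [ 0.248518   -0.12409722 -3.00085422] 0.03915106133005882
[0.0371, 0.0008, -0.0096] [0.07, 1.06, 0.01]
[0.0373, 0.0007, -0.0089] [0.07, 1.06, 0.01]
[0.0374, 0.0007, -0.0082] [0.07, 1.06, 0.01]
[0.0376, 0.0007, -0.0075] [0.07, 1.06, 0.01]
[0.0377, 0.0007, -0.0068] [0.07, 1.06, 0.01]
[0.0378, 0.0007, -0.0061] [0.07, 1.06, 0.01]
[0.038, 0.0007, -0.0054] [0.07, 1.06, 0.01]
[0.038, 0.0006, -0.0047] [0.07, 1.06, 0.01]
[0.0381, 0.0006, -0.004] [0.07, 1.06, 0.01]
[0.0382, 0.0006, -0.0033] [0.07, 1.06, 0.01]
[0.0383, 0.0006, -0.0026] [0.07, 1.06, 0.01]
[0.0383, 0.0006, -0.0019] [0.07, 1.06, 0.01]
```

Emit:
{"op": "play_rows", "data": {"steps": [{"delta_pos": [0.02,0,-0.005],"rotation": [0,1,0]},{"delta_pos": [0.035,0,-0.009],"rotation": [0,1.1,0]},{"delta_pos": [0.037,0,-0.008],"rotation": [0,1.1,0]},{"delta_pos": [0.038,0,-0.008],"rotation": [0,1.1,0]},{"delta_pos": [0.038,0,-0.007],"rotation": [0,1.1,0]},{"delta_pos": [0.038,0,-0.006],"rotation": [0,1.1,0]},{"delta_pos": [0.038,0,-0.005],"rotation": [0,1.1,0]},{"delta_pos": [0.038,0,-0.005],"rotation": [0,1.1,0]},{"delta_pos": [0.038,0,-0.004],"rotation": [0,1.1,0]},{"delta_pos": [0.038,0,-0.003],"rotation": [0,1.1,0]},{"delta_pos": [0.035,0,-0.003],"rotation": [0,1.1,0]},{"delta_pos": [0.02,0,-0.002],"rotation": [0,1,0]}]}}

```text
time_s: 15.6
tcp_pos: [0.5395, -0.0469, 0.2903]
orientation: [0.561, -0.44, 0.432, -0.552]
contact_force: [-0.1, 0.4, -3.0]
finger_gap: 0.0389
```

Run:
```python
from h import *
s=read_state();print(now()[0],s["contact_force"],s["finger_gap"])
err(np.array([.5555,-.0765,.262]),toolR(14.2,0))
```

```text
[ 0.53953999 -0.04689333  0.29031695] [-0.13927562  0.41078622 -3.00755011] 0.038930231928589396
[0.0326, 0.0281, 0.0089] [0.96, -0.36, -0.1]
```

Emit:
{"op": "play_rows", "data": {"steps": [{"delta_pos": [0.018,0.005,0.005],"rotation": [0.6,-0.3,0]},{"delta_pos": [0.014,0.007,0.004],"rotation": [0.4,0,0]},{"delta_pos": [0.002,0.006,0],"rotation": [0,0,0]},{"delta_pos": [0,0,0],"rotation": [0,0,0]}]}}

```text
time_s: 16.0
tcp_pos: [0.555, -0.0814, 0.2689]
orientation: [-0.557, 0.438, -0.434, 0.557]
contact_force: [-0.3, -0.8, -4.3]
finger_gap: 0.0393
```

Run:
```python
from h import *
s=read_state();print(now()[0],s["contact_force"],s["finger_gap"])
err(np.array([.5555,-.078,.262]),toolR(14.2,0))
a=camera("scene");b=camera("top")
o=np.hstack([cv2.resize(a[70:230,200:360],(400,400),interpolation=2),cv2.resize(b[150:310,350:510],(400,400),interpolation=2)]);cv2.imwrite("pics/c8.png",o[:,:,::-1])
```

```text
[ 0.5549733  -0.08138015  0.26885934] [-0.31445052 -0.75483481 -4.33371145] 0.039292134197306705
[-0.0031, 0.0069, 0.0013] [0.21, -0.36, -0.29]
```

View pics/c8.png

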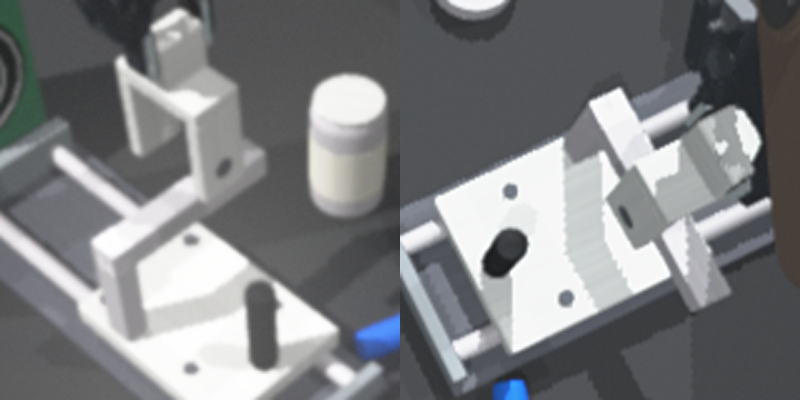

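Emit:
{"op": "play_rows", "data": {"steps": [{"delta_pos": [-0.003,0.005,0.001],"rotation": [0.2,-0.3,-0.3]},{"delta_pos": [0,0.015,0],"rotation": [0,0,0]},{"delta_pos": [0,0,0],"rotation": [0,0,0]}]}}

```text
time_s: 16.4
tcp_pos: [0.5556, -0.0751, 0.2494]
orientation: [-0.558, 0.432, -0.435, 0.559]
contact_force: [-0.4, 0.5, -4.3]
finger_gap: 0.0388
```

Run:
```python
from h import *
s=read_state();print(now()[0],s["contact_force"],s["finger_gap"])
err(np.array([.5555,-.078,.175]),toolR(14.2,0))
```

```text
[ 0.5555688  -0.07514756  0.24935754] [-0.41040958  0.51202752 -4.34247434] 0.038828838759914774
[0.0026, 0.0744, -0.001] [-0.17, 0.2, 0.11]
```

Emit:
{"op": "play_rows", "data": {"steps": [{"delta_pos": [0.002,0.01,0],"rotation": [-0.1,0.2,0.1]},{"delta_pos": [0,0.015,0],"rotation": [0,0,0]},{"delta_pos": [0,0,0],"rotation": [0,0,0]}]}}

```text
time_s: 16.7
tcp_pos: [0.5558, -0.0763, 0.2217]
orientation: [-0.558, 0.434, -0.434, 0.558]
contact_force: [-0.2, 0.4, -3.9]
finger_gap: 0.0392
```

Emit:
{"op": "play_rows", "data": {"steps": [{"delta_pos": [0,0.015,0],"rotation": [0,0,0]},{"delta_pos": [0,0.015,0],"rotation": [0,0,0]},{"delta_pos": [0,0,0],"rotation": [0,0,0]}]}}

```text
time_s: 17.0
tcp_pos: [0.5556, -0.0765, 0.1884]
orientation: [-0.558, 0.435, -0.434, 0.558]
contact_force: [-1.0, -0.0, -3.9]
finger_gap: 0.039
```

Run:
```python
from h import *
s=read_state();print(now()[0],s["contact_force"],s["finger_gap"])
err(np.array([.5555,-.078,.172]),toolR(14.2,0))
```

```text
[ 0.55557557 -0.07645087  0.18843644] [-1.01107252 -0.04206974 -3.88102736] 0.03900446256219375
[0.0015, 0.0164, -0.0004] [0.03, 0.04, -0.06]
```

No side contact; go down until the bar takes the weight (force read under command).

Emit:
{"op": "play_rows", "data": {"steps": [{"delta_pos": [0.001,0.008,0],"rotation": [0,0,0]},{"delta_pos": [0,0.005,0],"rotation": [0,0,0]},{"delta_pos": [0,0.002,0],"rotation": [0,0,0]}]}}

```text
time_s: 17.3
tcp_pos: [0.5562, -0.0777, 0.1723]
orientation: [-0.558, 0.434, -0.434, 0.558]
contact_force: [-0.6, 0.3, -3.6]
finger_gap: 0.0392
```

Emit:
{"op": "play_rows", "data": {"steps": [{"delta_pos": [0,0.002,0],"rotation": [0,0,0]},{"delta_pos": [0,0.002,0],"rotation": [0,0,0]}]}}

```text
time_s: 17.5
tcp_pos: [0.5565, -0.0779, 0.1689]
orientation: [-0.558, 0.434, -0.434, 0.558]
contact_force: [-3.6, 1.0, 5.0]
finger_gap: 0.0388
```

Emit:
{"op": "play_rows", "data": {"gripper": 1, "steps": [{"delta_pos": [0,0,0],"rotation": [0,0,0]},{"delta_pos": [0,0,0],"rotation": [0,0,0]},{"delta_pos": [0,0,0],"rotation": [0,0,0]},{"delta_pos": [0,0,0],"rotation": [0,0,0]},{"delta_pos": [0,0,0],"rotation": [0,0,0]},{"delta_pos": [0,0,0],"rotation": [0,0,0]},{"delta_pos": [0,0,0],"rotation": [0,0,0]},{"delta_pos": [0,0,0],"rotation": [0,0,0]}]}}

```text
time_s: 18.3
tcp_pos: [0.5601, -0.079, 0.1745]
orientation: [-0.556, 0.43, -0.438, 0.56]
contact_force: [-0.1, 0.2, -0.1]
finger_gap: 0.0857
```

Emit:
{"op": "play_rows", "data": {"steps": [{"delta_pos": [0,-0.02,0],"rotation": [0,0,0]},{"delta_pos": [0,-0.035,0],"rotation": [0,0,0]},{"delta_pos": [0,-0.035,0],"rotation": [0,0,0]},{"delta_pos": [-0.03,-0.02,0],"rotation": [0,0,0]},{"delta_pos": [-0.045,0,0],"rotation": [0,0,0]},{"delta_pos": [-0.045,0,0],"rotation": [0,0,0]},{"delta_pos": [-0.045,0,0],"rotation": [0,0,0]},{"delta_pos": [-0.02,0,0],"rotation": [0,0,0]}]}}

```text
time_s: 19.1
tcp_pos: [0.5127, 0.1036, 0.2877]
orientation: [-0.554, 0.433, -0.44, 0.558]
contact_force: [0.3, 0.3, 0.5]
finger_gap: 0.0852
```

Run:
```python
from h import *
s=read_state();print(now()[0],s["contact_force"],s["finger_gap"])
a=camera("scene");b=camera("top")
cv2.imwrite("pics/scene9.png",a[:,:,::-1]);cv2.imwrite("pics/top9.png",b[:,:,::-1])
o=np.hstack([cv2.resize(a[70:230,200:360],(400,400),interpolation=2),cv2.resize(b[150:310,350:510],(400,400),interpolation=2)]);cv2.imwrite("pics/c9.png",o[:,:,::-1])
```

```text
[0.51268906 0.10356634 0.28768127] [0.34726227 0.26793186 0.50547291] 0.0851902727818254
```

View pics/c9.png

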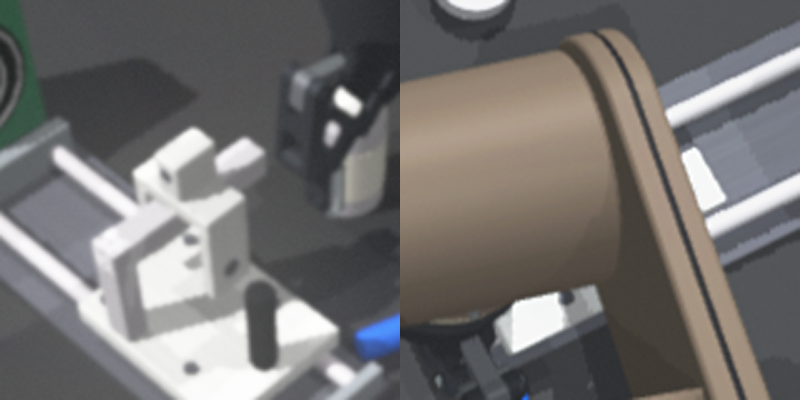

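Run:
```python
from h import *
line(np.array([.538,.068,.2]),toolR(14.2,0),3)
```

```text
[0.0133, 0.0293, 0.005] [-0.19, -0.12, 0.07]
[0.0133, 0.0293, 0.0051] [-0.19, -0.12, 0.07]
[0.0134, 0.0292, 0.0052] [-0.19, -0.12, 0.07]
```

Emit:
{"op": "play_rows", "data": {"gripper": -1, "steps": [{"delta_pos": [0.013,0.029,0.005],"rotation": [-0.2,-0.1,0]},{"delta_pos": [0.013,0.029,0.005],"rotation": [-0.2,-0.1,0]},{"delta_pos": [0.013,0.029,0.005],"rotation": [-0.2,-0.1,0]},{"delta_pos": [0,0,0],"rotation": [0,0,0]},{"delta_pos": [0,0,0],"rotation": [0,0,0]},{"delta_pos": [0,0,0],"rotation": [0,0,0]},{"delta_pos": [0,0,0],"rotation": [0,0,0]}]}}

```text
time_s: 19.9
tcp_pos: [0.5414, 0.0644, 0.203]
orientation: [-0.558, 0.431, -0.438, 0.558]
contact_force: [-0.1, -0.2, -0.1]
finger_gap: -0.0001
```

Run:
```python
from h import *
print(now()[0]);err(np.array([.538,.068,.085]),toolR(14.2,0))
```

```text
[0.54135664 0.06436152 0.20304851]
[-0.0053, 0.118, -0.0031] [-0.37, -0.07, 0.45]
```

Emit:
{"op": "play_rows", "data": {"steps": [{"delta_pos": [-0.005,0.01,-0.003],"rotation": [-0.3,0,0.4]},{"delta_pos": [0,0.03,0],"rotation": [0,0,0]},{"delta_pos": [0,0.03,0],"rotation": [0,0,0]},{"delta_pos": [0,0.03,0],"rotation": [0,0,0]},{"delta_pos": [0,0.015,0],"rotation": [0,0,0]},{"delta_pos": [0,0,0],"rotation": [0,0,0]}]}}

```text
time_s: 20.5
tcp_pos: [0.5402, 0.0713, 0.0901]
orientation: [-0.555, 0.43, -0.438, 0.561]
contact_force: [-0.1, -0.8, 0.5]
finger_gap: 0.0001
```

Run:
```python
from h import *
print(now()[0],read_state()["contact_force"]);err(np.array([.544,.0425,.085]),toolR(14.2,0))
```

```text
[0.54018697 0.0713477  0.09005725] [-0.10483372 -0.82252938  0.46928368]
[0.0289, 0.0051, -0.0035] [-0.78, 0.1, 0.16]
```

Emit:
{"op": "play_rows", "data": {"steps": [{"delta_pos": [0.006,0,-0.002],"rotation": [-0.4,0,0.1]},{"delta_pos": [0.008,0,-0.001],"rotation": [-0.3,0,0]},{"delta_pos": [0.006,0,0],"rotation": [0,0,0]},{"delta_pos": [0.005,0,0],"rotation": [0,0,0]},{"delta_pos": [0.005,0,0],"rotation": [0,0,0]},{"delta_pos": [0.005,0,0],"rotation": [0,0,0]},{"delta_pos": [0.006,0,0],"rotation": [0,0,0]},{"delta_pos": [0.007,0,0],"rotation": [0,0,0]},{"delta_pos": [0.007,0,0],"rotation": [0,0,0]}]}}

```text
time_s: 21.4
tcp_pos: [0.5533, 0.0157, 0.0948]
orientation: [-0.556, 0.433, -0.435, 0.561]
contact_force: [-0.3, 2.0, -0.2]
finger_gap: -0.0
```

```bash
cat > chk.py <<'E'
from h import *
p,r=now();s=read_state();d=np.array([.2453,-.9694,0]);n=np.array([.9694,.2453,0]);h=np.array([.550,.019,.085])
print(p,s["contact_force"],"along",(p-h)@d,"across",(p-h)@n)
err(np.array([*(h+n*0+d*((p-h)@d))[:2],.087]),toolR(14.2,0))
E
python3 chk.py
```

```text
[0.55331565 0.01569901 0.09478343] [-0.27195186  2.04642737 -0.24356834] along 0.004013310418899356 across 0.0024044614372955497
[0.0, 0.0078, -0.0025] [-0.39, 0.1, -0.11]
```

Emit:
{"op": "play_rows", "data": {"steps": [{"delta_pos": [0.007,0.002,-0.001],"rotation": [-0.2,0,0]},{"delta_pos": [0.007,0.002,-0.001],"rotation": [0,0,0]},{"delta_pos": [0.007,0.001,0],"rotation": [0,0,0]},{"delta_pos": [0.007,0.001,0],"rotation": [0,0,0]},{"delta_pos": [0.007,0.001,0],"rotation": [0,0,0]},{"delta_pos": [0.007,0.001,0],"rotation": [0,0,0]},{"delta_pos": [0.007,0.001,0],"rotation": [0,0,0]},{"delta_pos": [0.007,0.001,0],"rotation": [0,0,0]}]}}

```text
time_s: 22.2
tcp_pos: [0.5669, -0.0445, 0.0852]
orientation: [-0.557, 0.433, -0.434, 0.56]
contact_force: [-1.3, 2.7, 1.7]
finger_gap: -0.0005
```

```bash
python3 chk.py
```

```text
[ 0.56691762 -0.04447392  0.085231  ] [-1.25650948  2.73591848  1.66066231] along 0.06568150766581898 across 0.0008297887803468749
[-0.0, -0.0018, -0.0008] [-0.22, 0.11, -0.06]
```

Emit:
{"op": "play_rows", "data": {"steps": [{"delta_pos": [0.006,0,0],"rotation": [0,0,0]},{"delta_pos": [0.006,0,0],"rotation": [0,0,0]},{"delta_pos": [0.006,0,0],"rotation": [0,0,0]},{"delta_pos": [0.005,0,0],"rotation": [0,0,0]},{"delta_pos": [0.005,0,0],"rotation": [0,0,0]},{"delta_pos": [0.004,0.001,0],"rotation": [0,0,0]}]}}

```text
time_s: 22.8
tcp_pos: [0.5752, -0.0786, 0.0834]
orientation: [-0.557, 0.434, -0.434, 0.559]
contact_force: [-1.2, 2.9, 1.4]
finger_gap: 0.0001
```

```bash
python3 chk.py
```

```text
[ 0.57520492 -0.07864248  0.08344249] [-1.24565092  2.89390911  1.4436455 ] along 0.10083738309717953 across 0.00048195282925682224
[-0.0, -0.0036, -0.0005] [-0.16, 0.1, -0.07]
```

Emit:
{"op": "play_rows", "data": {"steps": [{"delta_pos": [0.005,-0.001,0],"rotation": [0,0,0]},{"delta_pos": [0.005,-0.001,0],"rotation": [0,0,0]},{"delta_pos": [0.005,0,0],"rotation": [0,0,0]},{"delta_pos": [0.005,0,0],"rotation": [0,0,0]},{"delta_pos": [0.005,0,0],"rotation": [0,0,0]},{"delta_pos": [0.005,0,0],"rotation": [0,0,0]},{"delta_pos": [0.005,0,0],"rotation": [0,0,0]},{"delta_pos": [0.005,0,0],"rotation": [0,0,0]}]}}

```text
time_s: 23.6
tcp_pos: [0.5849, -0.1201, 0.0843]
orientation: [-0.558, 0.434, -0.433, 0.559]
contact_force: [-0.8, 2.9, 0.6]
finger_gap: -0.0001
```

```bash
python3 chk.py
```

```text
[ 0.5849442  -0.12013171  0.08425279] [-0.8275837   2.94802755  0.60124796] along 0.1434460959095943 across -0.0002541015612102511
[-0.0, -0.0027, 0.0003] [-0.04, 0.13, -0.16]
```

Emit:
{"op": "play_rows", "data": {"steps": [{"delta_pos": [0.004,0,0],"rotation": [0,0,0]},{"delta_pos": [0.004,0,0],"rotation": [0,0,0]},{"delta_pos": [0.004,0,0],"rotation": [0,0,0]},{"delta_pos": [0.004,0,0],"rotation": [0,0,0]},{"delta_pos": [0.004,0,0],"rotation": [0,0,0]},{"delta_pos": [0.003,0,0],"rotation": [0,0,0]},{"delta_pos": [0.003,0,0],"rotation": [0,0,0]}]}}

```text
time_s: 24.3
tcp_pos: [0.5836, -0.1178, 0.0805]
orientation: [-0.546, 0.456, -0.413, 0.569]
contact_force: [-3.5, 12.0, 5.0]
finger_gap: -0.0001
```

```bash
python3 chk.py
```

```text
[ 0.58357338 -0.11779805  0.08049448] [-3.5301941  12.01895786  4.95449088] along 0.14084758091182562 across -0.0010105248231745878
[-0.0005, -0.0065, 0.0009] [0.7, -0.1, -3.9]
```

Emit:
{"op": "play_rows", "data": {"steps": [{"delta_pos": [-0.005,0,0],"rotation": [0,0,0]},{"delta_pos": [-0.02,0,0],"rotation": [0,0,-1]},{"delta_pos": [-0.03,-0.005,0],"rotation": [0.5,0,-2]},{"delta_pos": [-0.02,-0.03,0],"rotation": [0,0,-1]},{"delta_pos": [0,-0.04,0],"rotation": [0,0,0]},{"delta_pos": [0,-0.04,0],"rotation": [0,0,0]},{"delta_pos": [-0.03,-0.04,0],"rotation": [0,0,0]},{"delta_pos": [-0.045,-0.01,0],"rotation": [0,0,0]},{"delta_pos": [-0.045,0,0],"rotation": [0,0,0]},{"delta_pos": [-0.045,0,0],"rotation": [0,0,0]},{"delta_pos": [-0.045,0,0],"rotation": [0,0,0]},{"delta_pos": [-0.045,0,0],"rotation": [0,0,0]}]}}

```text
time_s: 25.5
tcp_pos: [0.5109, 0.1986, 0.2565]
orientation: [0.555, -0.426, 0.451, -0.554]
contact_force: [1.1, 0.4, -0.0]
finger_gap: 0.0003
```

Run:
```python
from h import *
s=read_state();print(now()[0],s["contact_force"])
a=camera("scene");b=camera("top");cv2.imwrite("pics/scene10.png",a[:,:,::-1]);cv2.imwrite("pics/top10.png",b[:,:,::-1])
o=np.hstack([cv2.resize(a[30:270,120:360],(400,400),interpolation=2),cv2.resize(b[60:300,380:620],(400,400),interpolation=2)]);cv2.imwrite("pics/c10.png",o[:,:,::-1])
```

```text
[0.51087937 0.19864055 0.25646185] [ 1.10746915  0.43750746 -0.01883788]
```

View pics/c10.png

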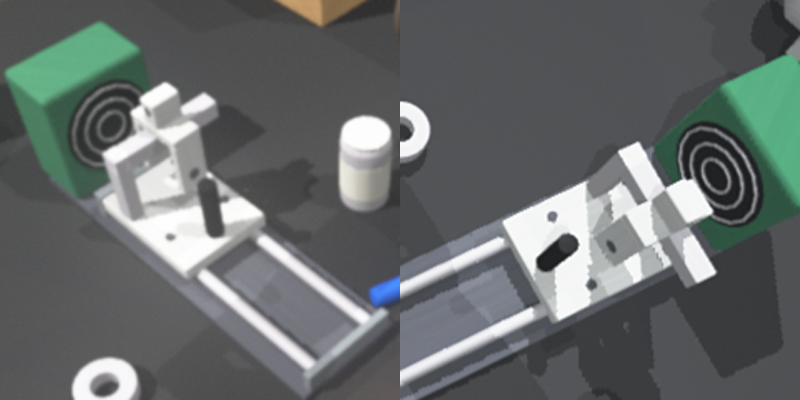

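Run:
```python
from h import *
np.set_printoptions(precision=4,suppress=True)
S,T=camera_model("scene"),camera_model("top");d=np.array([.2453,-.9694,0])
fs=lambda x,y:(120+x*.6,30+y*.6);ft=lambda x,y:(380+(x-400)*.6,60+y*.6)
h,e=tri([S,T],[fs(206,186),ft(568,245)]);g,e2=tri([S,T],[fs(112,125),ft(718,173)]);l,e3=tri([S,T],[fs(160,97),ft(689,199)])
print(h,e,g,e2,"lug top",l,e3);print("travel",(h-[.5497,.0191,.13])@d,"handle-grille (home:200)",(g-h)@d,"lug ahead of handle (100)",(l-h)@d)
```

```text
[ 0.5905 -0.1439  0.1252] [np.float64(0.6), np.float64(0.6)] [ 0.6375 -0.3327  0.1015] [np.float64(2.3), np.float64(2.3)] lug top [ 0.5951 -0.2407  0.1906] [np.float64(2.6), np.float64(2.6)]
travel 0.16802964062991824 handle-grille (home:200) 0.19449783970498788 lug ahead of handle (100) 0.09498063875614624
```

```bash
python3 -c "
from cell import *
print(read_state()['time_s']);close_job()"
```

```text
25.6
the job is handed in; nothing more can be done
```

The bracket is hanging astride the bar with the carriage home against the blower stop. I handed the job in at 25.6 s; it reports no verdict.

**What I did:** I gripped the lying bracket by its lug at about 45°, turned it a quarter turn, set it on its feet on the mat and let go. Then I took the lug from above and hung the bracket on the bar, with the carriage about 35 mm along its travel. After letting go, I pushed the handle with shut fingers until the stop pushed back with about 12 N, and moved the arm away.

**Last checks:**

| Check | Measured | Expected |
|---|---|---|
| Carriage travel | about 168 mm, by triangulating the handle top | about 166 mm, from the arm's own motion |
| Handle to grille distance | 194 mm | 200 mm when home |
| Lug ahead of handle | 95 mm | 100 mm |
| Lug top height | 191 mm | 195 mm |

- **Small disagreements:** the last three are each 4 to 6 mm short. I put this down to hand-picked pixels and the 2 mm calibration, and it is well inside the hanging limits.
- **Bystanders:** in the last picture the can and bearing look undisturbed. I did not measure them or check the wrench and screwdriver closely, but I felt no unexpected contact force.
- **Odd reading:** the tool tilted about 4° while pressing on the stop. I corrected it while backing off.

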